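Open the combination-locked stock box

TASK

Open the locked stock box so that the frog blanks in it can be reached: set the left dial to 3, then feel for the right dial's catch around 7 (that dial has slipped on its spindle, so it catches anywhere up to a number before or after 7) and slide the lid well open, at least 8 cm to the box's right. Force neither the dials nor the lid, let go at the end, and leave the things round the box where they are.

Things in the scene. Friction and masses are not known exactly. Their poses are not given: they have to be found in the camera images.
- stock_box: wooden box fixed on the bench, 200 x 250 x 64 mm (x, y, z). Origin: centre of its underside; x points to its back, y along its length to the left end, z up. The 80 mm wide rail on its -x side, nearest the robot, carries the lock plate with two numbered dials, axes vertical, at x = -59 mm, y = +60 (left) and -60 mm (right). Behind it lies the sliding lid, top at z = 58 mm
- lock_plate (a point): middle of the steel lock plate's top face. Below it a 5 N spring presses one bar against a wheel under each dial. Only when both wheels' notches face the bar does it jump in 6 mm: this frees the lid and at once stops both dials. The left notch admits it within 0.12 rad of its number, the right one within 0.03 rad of its catching point
- dial_left (a joint): left dial, rad: the number n stands at the small arrow on the plate (on the dial's -x side) when the value is n x 0.628 (3: 1.885). Grows counter-clockwise seen from above, turns without end; friction about 0.06 N m. A white line on the knob's top points to its 0, and the numbers rise clockwise round the dial
- dial_right (a joint): right dial, as the left (7: 4.398). Its wheel has slipped: it catches at an unknown value up to 0.6 rad to either side of the number. With the left dial at 3, turned slowly over this point (under 0.5 rad/s) it clicks and meets a firm stop within 0.07 rad; the torque then rises about 0.1 N m per 0.03 rad and may not exceed 0.3 N m
- dial_left_knob (a point): centre of the left dial's knob, a knurled upright cylinder 40 mm in diameter whose top is 12 mm above this point; the numbered flange under it is 65 mm in diameter, its top face 12 mm below this point
- dial_right_knob (a point): the same on the right dial
- box_lid (a joint): sliding lid, m: 0 shut, grows as it slides along the box's -y (to the right) up to the stop at 0.11; friction about 3 N
- lid_pull (a point): centre of the lid's pull, an upright wooden bar 14 mm thick along the box's y, 50 mm long along its x, standing 22 mm above the lid; this point is 10 mm below its top. Moves with the lid
- glue_bottle: slim upright bottle, 33 mm in diameter, 104 mm high, left of the box; origin at its base; bystander. Behind it stands the fixed desk lamp, an obstacle: its thin arm leans from its foot (world x = 0.75, y = 0.13 m) to an elbow at x = 0.58, y = -0.03, z = 0.52 to 0.58 m, then runs to +y at z = 0.6 m
- thumb_plane: small brass plane, 22 x 66 x 26 mm, in front of the box; origin at its underside; bystander
- rosin_cake: cake of rosin on its wooden holder, 34 x 62 x 22 mm, in front of the box; origin at its underside; bystander
- awl_1: awl with a wooden handle, 114 mm long, 22 mm thick, lying behind the box; origin at its underside; bystander

How it is judged (in metres and radians):
On the way:
1. the left dial is at 3 and the right one near 7, the lid still shut (value of joint dial_left between 1.735 and 2.035 rad and value of joint dial_right between 3.65 and 5.08 rad and value of joint box_lid below 0.005 m), for 0.2 s.
At the end, for the whole second after the job is handed in: the lid is at rest, slid at least 80 mm open; the left dial stands within 0.15 rad of 3 and the right one within about a number of 7 (3.65 to 5.08 rad) (value of joint box_lid above 0.08 m and not (velocity of joint box_lid above 0.01 m/s) and value of joint dial_left between 1.735 and 2.035 rad and value of joint dial_right between 3.65 and 5.08 rad); the robot touches nothing.
It fails at once if a dial is forced against its stop (more than 12 N at its wheel, 0.3 N m) (contact force between any of fence_c0, fence_c1 and anything else above 12 N).
It fails at once if the locked lid is forced (more than 25 N on the lock) (contact force between fence_c2 and anything else above 25 N).
It fails at once if a bystander is moved more than 20 mm (distance of any of glue_bottle, thumb_plane, rosin_cake, awl_1 from where it was at the start of the episode above 0.02 m).
It also fails if it takes over 72 s, if anything falls off the work surface, if the arm or the gripper's body presses on something with over 40 N, if the wrist force passes 120 N, or if a joint passes its speed limit or range.

ROBOT

A 6-joint arm with a two-finger parallel gripper is mounted at the origin on a cart in front of the work surface, level with it; the furniture and walls round the work are solid. World frame = base frame: x ahead of the robot, y to its left, z up, the work surface at z = 0. Lengths are in mm, angles in rad, forces in N, time in s.
With the tool pointing down it reaches from about 375 to 825 mm from the base axis. Payload 5.5 kg.
Tool frame: the origin (TCP) lies between the finger pads; the fingertips stand 17 mm ahead of it and the grasp point (between the pads) lies 2 mm behind it; z points along the fingers, y is the line along which they close (so a half turn about z gives the same grasp; the last joint's range is limited). The gripper opens to 85 mm and grips with 20 to 120 N. Pads are 22 mm wide; open, the fingers measure 114 mm over their backs; the gripper's body (76 mm by 85 mm) begins 54 mm behind the grasp point. The pads swing forward as they close: fully open they stand 13 mm farther back than shut.
Start: joints at [1.187, 0.314, -0.047, 1.21, 0, 1.571], TCP at [224.664, 556.346, 248.299] pointing down, gripper open.
Joint ranges: [-2.67, 2.67], [-0.69, 1.73], [-1.03, 1.25], [-2.08, 2.16], [-1.42, 1.45], [-3.14, 3.14]. Speed limits (rad/s): [2.39, 2.39, 3.01, 3.14, 3.14, 3.14].

INTERFACE

Orientations are given as a unit quaternion [x, y, z, w].
In Python, from rig import robot gives the robot as it stands. The module is installed in compiled form; this text tells all that it offers.
- The arm moves only by the shell command python3 -m handwheel 'ROWS'. ROWS is JSON, a list of rows, each an object with "fingers": the finger opening in mm, from 0 to 85.4; "delta_pos": the shift along the tool's x, y, z in mm, a list of three; "turn": the turn, a rotation vector about the tool's x, y, z in rad, a list of three. A call has exactly 8 rows; each row shifts and turns the commanded pose from where the row before left it, along the tool's axes as they then stand; what a row does not reach is not made up. A row lasts 1/8 s, in which the tool goes at most 62.5 mm and 10.7 degrees, less where a joint would pass 70% of its speed; a pose out of reach is approached as far as the arm can. A call with a gripper value outside its range is refused whole. The fingers move at their own pace and stop on an object; the grip force is fixed at half the most. Time passes only in rows, so rows that do not move let the fingers close, or fill a call up. It gives the time, the measured TCP pose, the force, the opening and the grip force at its end, in the units of the state.
- robot.sense(): the state, without advancing time (a new reading comes with each control period).
- robot.snapshot(name): name is "scene" or "top" or "wrist"; returns a dict with "img" (420x560x3 uint8, red, green, blue), "fx", "fy", "cx", "cy" (pixels), "rvec" (rotation vector, rad) and "tvec" (3), from world to camera coordinates, as OpenCV has them; the wrist camera has in their place "mount" (4x4, takes a point from camera to tool coordinates, whose origin is the TCP and whose axes are the flange's). Camera axes: x right, y down, z forward; pixel columns grow to the right and rows downward; lengths in mm; the calibration is good to about 2 mm. A picture is of the moment at which its call begins: read the wrist's pose just before it. There is no depth.
- robot.sign_off(): hands the job in; it is judged then, once.
The state is a dict: "time_s": time; "joints": joint angles; "dq": joint speeds; "joint_efforts": joint torques, N m; "position": TCP position; "ee_rot": TCP orientation; "wrist_force": force on the tool from outside, world axes, zero at the start; "ft_torque": the same for the moment, N m; "finger_gap": finger opening in mm; "gripper_force": force on a finger pad.
Only numpy, scipy, OpenCV 4.12 (cv2) and the standard library are available. Lean on these libraries where they do the work, as an engineer would, in place of code of your own. Each camera call takes 0.05 s, during which the arm holds its last target. There are 200 camera calls.

## Working session

There is one attempt and no reset: what is moved stays moved. The work goes in short steps, Python scripts to look and compute and a shell command to move; the robot and the scene stay as the last step left them, time stands still between calls to the robot, and variables do not carry over. Pictures are saved under pics/ and viewed, at most 10 in all, crops included, and the job is handed in when it is done.

```bash
mkdir -p pics; cat > h.py <<'E'
import numpy as np, cv2
from scipy.spatial.transform import Rotation as R
from rig import robot
def snap(n,f):
    s=robot.sense(); d=robot.snapshot(n); cv2.imwrite('pics/'+f,cv2.cvtColor(d['img'],cv2.COLOR_RGB2BGR))
    K=np.array([[d['fx'],0,d['cx']],[0,d['fy'],d['cy']],[0,0,1]])
    if 'mount' in d:
        T=np.eye(4);T[:3,:3]=R.from_quat(s['ee_rot']).as_matrix();T[:3,3]=s['position']
        C=T@np.array(d['mount'])
    else:
        W=np.eye(4);W[:3,:3]=cv2.Rodrigues(np.array(d['rvec'],float))[0];W[:3,3]=np.ravel(d['tvec']);C=np.linalg.inv(W)
    np.savez('pics/'+f+'.npz',K=K,C=C); return d['img']
def ray(f,u,v,z):
    q=np.load('pics/'+f+'.npz');d=q['C'][:3,:3]@np.linalg.inv(q['K'])@[u,v,1];o=q['C'][:3,3]
    return o+d*(z-o[2])/d[2]
E
python3 - <<'E'
from h import *
print(robot.sense())
for n in('scene','top'): snap(n,n+'.png'); print(np.load('pics/'+n+'.png.npz')['C'].round(2))
E
```

```text
{'time_s': 0.0, 'joints': array([ 1.18700313e+00,  3.14199461e-01, -4.80654920e-02,  1.21021966e+00,
       -1.22029200e-06,  1.57079568e+00]), 'dq': array([-2.09107186e-04,  7.22971948e-04,  1.97855740e-04,  4.46412130e-04,
        1.29629215e-03, -2.42382999e-06]), 'joint_efforts': array([-4.27323475e-04, -5.39586174e+01,  3.39752626e+01,  1.91091571e-02,
       -5.23591973e-05,  3.26382462e-06]), 'position': array([224.45823735, 555.83943263, 247.4564342 ]), 'ee_rot': array([ 1.90720634e-01,  9.81643992e-01, -8.28763752e-04, -1.60396999e-04]), 'wrist_force': array([ 0.47080798,  0.62202281, -0.43963605]), 'ft_torque': array([-0.02292926,  0.03969633,  0.00509772]), 'gripper_force': 0.0, 'finger_gap': 85.53711448505467}
[[ 8.3000e-01 -3.2000e-01  4.6000e-01  1.6101e+02]
 [-5.6000e-01 -4.4000e-01  7.0000e-01 -7.8287e+02]
 [-2.0000e-02 -8.4000e-01 -5.4000e-01  5.4953e+02]
 [ 0.0000e+00  0.0000e+00  0.0000e+00  1.0000e+00]]
[[ 2.00000e-02 -9.90000e-01  1.30000e-01  4.26410e+02]
 [-1.00000e+00 -2.00000e-02 -2.00000e-02 -1.54560e+02]
 [ 2.00000e-02 -1.20000e-01 -9.90000e-01  1.02187e+03]
 [ 0.00000e+00  0.00000e+00  0.00000e+00  1.00000e+00]]
```

View pics/top.png

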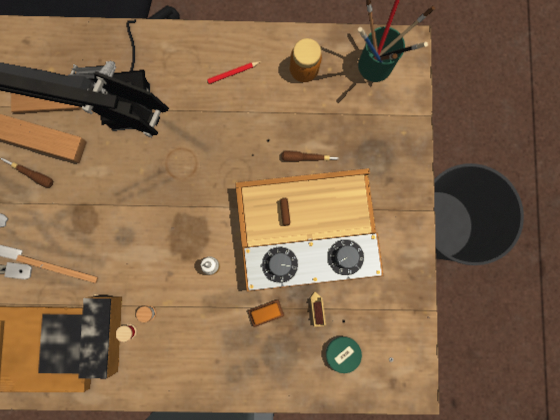

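View pics/scene.png

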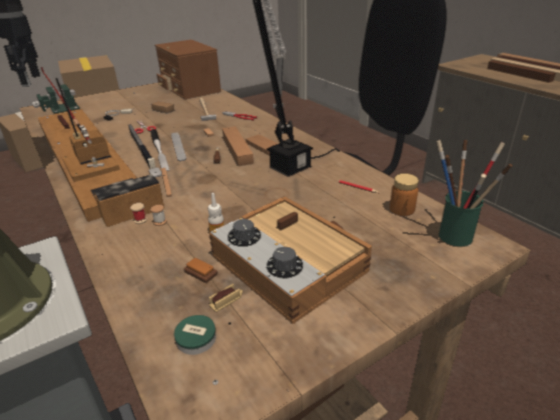

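The top view shows the box with its left dial at about (280,264), right dial (346,257) and lid pull (285,211). The glue bottle is at (209,265). The lamp head is well to the left, at about (130,100).

```bash
python3 - <<'E'
from h import *
im=cv2.imread('pics/top.png')[160:305,225:395]
cv2.imwrite('pics/topc.png',cv2.resize(im,None,fx=4.4,fy=4.0,interpolation=cv2.INTER_CUBIC))
E
```

```text
(no output)
```

View pics/topc.png

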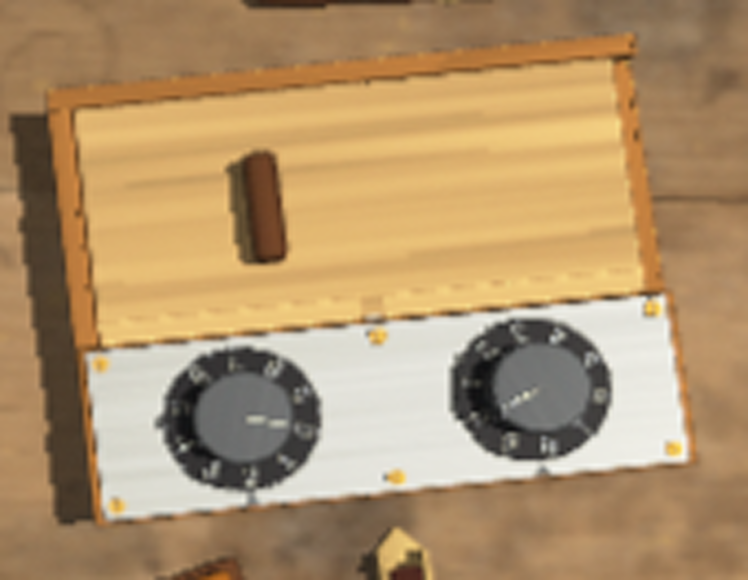

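The crop gives the dial lines. The left dial reads about 2.0 and the right about 8.1, so I need about +0.6 rad on the left and a slow clockwise search on the right.

```bash
python3 - <<'E'
from h import *
def tri(a,b):
    A=[];B=[]
    for f,(u,v) in (('top.png',a),('scene.png',b)):
        q=np.load('pics/'+f+'.npz');d=q['C'][:3,:3]@np.linalg.inv(q['K'])@[u,v,1];d/=np.linalg.norm(d)
        P=np.eye(3)-np.outer(d,d);A.append(P);B.append(P@q['C'][:3,3])
    return np.linalg.solve(sum(A),sum(B))
t=lambda x,y:(225+x/4.4-.4,160+y/4-.4)
print('L knobtop',tri(t(243,417),(244,228)),'R',tri(t(541,388),(285,255)))
for n,x,y,z in [('plTL',88,350,64),('plTR',667,293,64),('plBR',692,460,64),('plBL',100,522,64)]: print(n,ray('top.png',*t(x,y),z).round(1))
for z in (80,90,100): print('L',ray('top.png',*t(243,417),z).round(1),'R',ray('top.png',*t(541,388),z).round(1))
print('pull',ray('top.png',*t(264,206),80).round(1))
for n,u,v,z in [('bottle',209,264,104),('rosin',266,313,22),('plane',317,310,26),('awl',309,156,20)]: print(n,ray('top.png',u,v,z).round(1))
E
```

```text
L knobtop [ 453.30228339 -176.94487409   83.63247221] R [ 468.04119262 -296.41322244   88.68184326]
plTL [ 481.9 -112.7   64. ]
plTR [ 512.  -351.9   64. ]
plBR [ 436.5 -361.7   64. ]
plBL [ 405.  -119.4   64. ]
L [ 452.3 -176.5   80. ] R [ 467.2 -297.1   80. ]
L [ 452.1 -176.3   90. ] R [ 466.8 -295.6   90. ]
L [ 451.8 -176.1  100. ] R [ 466.3 -294.   100. ]
pull [ 546.9 -183.7   80. ]
bottle [449.4 -53.8 104. ]
rosin [ 362.4 -153.6   22. ]
plane [ 369.6 -248.2   26. ]
awl [ 663.1 -231.3   20. ]
```

```bash
python3 -m handwheel '[{"fingers":80,"delta_pos":[-56,-10,0],"turn":[0,0,0.097]},{"fingers":80,"delta_pos":[-56,-10,0],"turn":[0,0,0.097]},{"fingers":80,"delta_pos":[-56,-10,0],"turn":[0,0,0.097]},{"fingers":80,"delta_pos":[-56,-10,0],"turn":[0,0,0.097]},{"fingers":80,"delta_pos":[-56,-10,0],"turn":[0,0,0.097]},{"fingers":80,"delta_pos":[-56,-10,0],"turn":[0,0,0.097]},{"fingers":80,"delta_pos":[-54,-10,0],"turn":[0,0,0.097]},{"fingers":80,"delta_pos":[-54,-10,0],"turn":[0,0,0.097]}]'
python3 -m handwheel '[{"fingers":80,"delta_pos":[-50,-10,5],"turn":[0,0,0.097]},{"fingers":80,"delta_pos":[-50,-10,5],"turn":[0,0,0.097]},{"fingers":80,"delta_pos":[-50,-10,5],"turn":[0,0,0.097]},{"fingers":80,"delta_pos":[-50,-10,5],"turn":[0,0,0.097]},{"fingers":80,"delta_pos":[-50,-10,5],"turn":[0,0,0.097]},{"fingers":80,"delta_pos":[-50,-10,5],"turn":[0,0,0.097]},{"fingers":80,"delta_pos":[-50,-10,0],"turn":[0,0,0.097]},{"fingers":80,"delta_pos":[-50,-10,0],"turn":[0,0,0.097]}]'
python3 - <<'E'
from h import *
snap('wrist','w1.png'); s=robot.sense(); print(s['position'],R.from_quat(s['ee_rot']).as_matrix().round(3),s['joints'])
print(np.load('pics/w1.png.npz')['C'].round(2))
E
```

```text
time_s: 1.1
position: [499.1, 210.2, 247.9]
ee_rot: [0.549, 0.836, -0.0, -0.0]
wrist_force: [1.0, -0.2, -0.5]
finger_gap: 80.1
gripper_force: 0.0
time_s: 2.1
position: [447.7, -184.2, 217.9]
ee_rot: [0.825, 0.566, -0.0, -0.0]
wrist_force: [0.9, -0.5, -0.1]
finger_gap: 80.3
gripper_force: 0.0
[ 444.89588912 -188.5147434   217.90956101] [[ 0.367  0.93  -0.003]
 [ 0.93  -0.367 -0.004]
 [-0.005 -0.001 -1.   ]] [-0.39778687  0.11155826 -0.37045647  1.09010332 -0.00462669  1.54846295]
[[ 9.3000e-01 -3.5000e-01 -1.0000e-01  4.7092e+02]
 [-3.6000e-01 -9.0000e-01 -2.5000e-01 -1.2145e+02]
 [-0.0000e+00  2.6000e-01 -9.6000e-01  3.4374e+02]
 [ 0.0000e+00  0.0000e+00  0.0000e+00  1.0000e+00]]
```

View pics/w1.png

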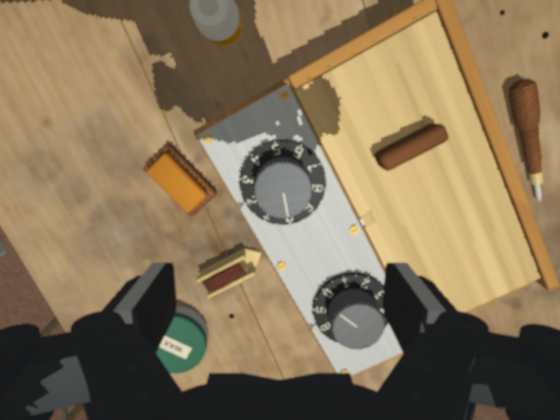

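The wrist view shows the left knob top at (283,188) with its line ending near (287,220). The right knob top is at (357,320) with its line toward (340,314).

```bash
python3 - <<'E'
from h import *
def tri(*obs):
    A=[];B=[]
    for f,u,v in obs:
        q=np.load('pics/'+f+'.npz');d=q['C'][:3,:3]@np.linalg.inv(q['K'])@[u,v,1];d/=np.linalg.norm(d)
        P=np.eye(3)-np.outer(d,d);A.append(P);B.append(P@q['C'][:3,3])
    return np.linalg.solve(sum(A),sum(B))
# knob circle fit via gray mask: knob top is grey, brighter than flange
im=cv2.imread('pics/w1.png'); g=cv2.cvtColor(im,cv2.COLOR_BGR2GRAY)
c=cv2.HoughCircles(cv2.medianBlur(g,3)[100:370,200:420],cv2.HOUGH_GRADIENT,1,60,param1=100,param2=15,minRadius=24,maxRadius=34)
print(c+np.array([200,100,0]) if c is not None else 0)
print('Ltop',tri(('top.png',279.8,263.8),('w1.png',283,188),('scene.png',244,228)))
print('Rtop',tri(('top.png',347.5,256.6),('w1.png',357,320),('scene.png',285,255)))
print('pull',tri(('top.png',284.6,211),('w1.png',411,144)))
for z in(82,86,90):print(z,ray('w1.png',283,188,z).round(1),ray('w1.png',357,320,z).round(1))
yaw=.125
for p0,p1 in (((283,188),(287,221)),((357,326),(340,314))):
    d=ray('w1.png',*p1,86)-ray('w1.png',*p0,86); a=np.arctan2(d[1],d[0])-(np.pi+yaw); print('dial',(a%(2*np.pi)),(a%(2*np.pi))/.62832)
cv2.imwrite('pics/w1c.png',cv2.resize(im[120:375,225:415],None,fx=3,fy=2.3*1.0,interpolation=cv2.INTER_CUBIC))
E
```

```text
[[[356.5        318.5         30.10000038]
  [282.5        193.5         31.20000076]]]
Ltop [ 453.17896035 -176.49032183   83.30413782]
Rtop [ 468.72705472 -295.02902286   86.42306226]
pull [ 549.78624332 -183.36572649   65.52617084]
82 [ 452.6 -176.2   82. ] [ 468.9 -296.2   82. ]
86 [ 452.9 -175.4   86. ] [ 468.9 -293.5   86. ]
90 [ 453.1 -174.6   90. ] [ 469.  -290.8   90. ]
dial 1.1981190766801362 1.9068612755922718
dial 5.135305845173422 8.1730739832783
```

View pics/w1c.png

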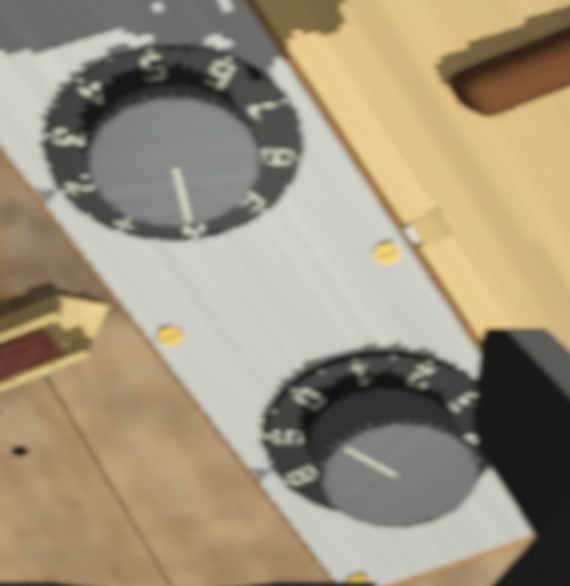

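```bash
python3 - <<'E'
from h import *
yaw=.125
c=lambda x,y:(225+x/3-.3,120+y/2.3-.3)
for p0,p1 in ((c(176,170),c(190,225)),(c(397,476),c(345,449))):
    d=ray('w1.png',*p1,86)-ray('w1.png',*p0,86); a=np.arctan2(d[1],d[0])-(np.pi+yaw); print('dial',(a%(2*np.pi)),(a%(2*np.pi))/.62832)
print(ray('w1.png',*c(175,163),84),ray('w1.png',*c(402,474),84))
# flange centre from flange outer ellipse extremes and arrow directions; number '2' and '8' on flange
for n,p in dict(fl=(172,142),ar=(47,192),n2=(77,185),n7=(266,107),far=(262,473),n8=(301,474)).items(): print(n,ray('w1.png',*c(*p),62).round(1))
s=robot.sense();print(s['position'],s['wrist_force'],s['ft_torque'])
E
```

```text
dial 1.268150277867738 2.018319133352015
dial 5.154151622372413 8.203067899115759
[ 452.07632493 -177.56075271   84.        ] [ 468.56742704 -300.17826498   84.        ]
fl [ 452.3 -175.4   62. ]
ar [ 416.1 -179.8   62. ]
n2 [ 424.2 -180.3   62. ]
n7 [ 478.5 -173.    62. ]
far [ 431.5 -300.7   62. ]
n8 [ 441.7 -305.    62. ]
[ 444.89588912 -188.5147434   217.90956101] [-2.06535383 -3.56124023 -0.35844283] [-0.18350901  0.21004079 -0.00602646]
```

```bash
python3 -m handwheel '[{"fingers":75,"delta_pos":[7,1,30],"turn":[0,0,0]},{"fingers":75,"delta_pos":[7,2,30],"turn":[0,0,0]},{"fingers":75,"delta_pos":[0,0,30],"turn":[0,0,0]},{"fingers":75,"delta_pos":[0,0,15],"turn":[0,0,0]},{"fingers":75,"delta_pos":[0,0,0],"turn":[0,0,0]},{"fingers":75,"delta_pos":[0,0,0],"turn":[0,0,0]},{"fingers":75,"delta_pos":[0,0,0],"turn":[0,0,0]},{"fingers":75,"delta_pos":[0,0,0],"turn":[0,0,0]}]'
```

```text
time_s: 3.15
position: [456.9, -171.0, 114.1]
ee_rot: [0.824, 0.567, 0.0, 0.001]
wrist_force: [0.1, 0.1, 0.4]
finger_gap: 75.2
gripper_force: 0.0
```

```bash
python3 -m handwheel '[{"fingers":70,"delta_pos":[-4,-1,0],"turn":[0,0,0]},{"fingers":70,"delta_pos":[-3,-1,5],"turn":[0,0,0]},{"fingers":70,"delta_pos":[0,0,8],"turn":[0,0,0]},{"fingers":70,"delta_pos":[0,0,8],"turn":[0,0,0]},{"fingers":70,"delta_pos":[0,0,6],"turn":[0,0,0]},{"fingers":70,"delta_pos":[0,0,3],"turn":[0,0,0]},{"fingers":70,"delta_pos":[0,0,0],"turn":[0,0,0]},{"fingers":70,"delta_pos":[0,0,0],"turn":[0,0,0]}]'
```

```text
time_s: 4.15
position: [452.2, -176.6, 83.5]
ee_rot: [0.824, 0.567, 0.0, 0.0]
wrist_force: [0.3, -0.1, 0.3]
finger_gap: 70.1
gripper_force: 0.0
```

```bash
python3 -m handwheel '[{"fingers":55,"delta_pos":[0,0,0],"turn":[0,0,0]},{"fingers":45,"delta_pos":[0,0,0],"turn":[0,0,0]},{"fingers":30,"delta_pos":[0,0,0],"turn":[0,0,0]},{"fingers":30,"delta_pos":[0,0,0],"turn":[0,0,0]},{"fingers":30,"delta_pos":[0,0,0],"turn":[0,0,0]},{"fingers":30,"delta_pos":[0,0,0],"turn":[0,0,0]},{"fingers":30,"delta_pos":[0,0,0],"turn":[0,0,0]},{"fingers":30,"delta_pos":[0,0,0],"turn":[0,0,0]}]'; python3 -c "
from h import *
s=robot.sense();print(s['wrist_force'],s['ft_torque'],s['position'])"
```

```text
time_s: 5.15
position: [453.0, -177.0, 85.7]
ee_rot: [0.824, 0.567, 0.001, 0.001]
wrist_force: [-4.7, 1.8, 20.5]
finger_gap: 39.0
gripper_force: 64.4
[-4.65117568  1.78134001 20.54480289] [ 0.47999908  1.21310332 -0.00582778] [ 452.9921859  -176.96465639   85.6603013 ]
```

```bash
python3 -m handwheel '[{"fingers":30,"delta_pos":[0,0,-2.5],"turn":[0,0,0]},{"fingers":30,"delta_pos":[0,0,0],"turn":[0,0,-0.1]},{"fingers":30,"delta_pos":[0,0,0],"turn":[0,0,-0.1]},{"fingers":30,"delta_pos":[0,0,0],"turn":[0,0,-0.1]},{"fingers":30,"delta_pos":[0,0,0],"turn":[0,0,-0.11]},{"fingers":30,"delta_pos":[0,0,0],"turn":[0,0,-0.1]},{"fingers":30,"delta_pos":[0,0,0],"turn":[0,0,-0.11]},{"fingers":30,"delta_pos":[0,0,0],"turn":[0,0,0]}]'; python3 -c "
from h import *
s=robot.sense();print(s['wrist_force'],s['ft_torque'],s['position'],R.from_quat(s['ee_rot']).as_matrix()[:2,0])"
```

```text
time_s: 6.15
position: [453.6, -177.0, 85.9]
ee_rot: [0.611, 0.792, 0.001, 0.001]
wrist_force: [5.4, -1.8, -5.2]
finger_gap: 38.1
gripper_force: 66.3
[ 5.36291289 -1.80561525 -5.2394487 ] [-0.24919875 -0.97857945  0.07288176] [ 453.6291654  -177.00766162   85.92868263] [-0.25327608  0.96739323]
```

```bash
python3 -m handwheel '[{"fingers":70,"delta_pos":[0,0,0],"turn":[0,0,0]},{"fingers":70,"delta_pos":[0,0,0],"turn":[0,0,0]},{"fingers":70,"delta_pos":[0,0,-5],"turn":[0,0,0]},{"fingers":70,"delta_pos":[0,0,-40],"turn":[0,0,0]},{"fingers":70,"delta_pos":[0,0,-45],"turn":[0,0,0]},{"fingers":70,"delta_pos":[0,0,-40],"turn":[0,0,0]},{"fingers":70,"delta_pos":[0,0,0],"turn":[0,0,0]},{"fingers":70,"delta_pos":[0,0,0],"turn":[0,0,0]}]'; python3 - <<'E'
from h import *
im=snap('wrist','w2.png'); s=robot.sense(); print(s['position'],s['joints'])
cv2.imwrite('pics/w2.png',cv2.cvtColor(im,cv2.COLOR_RGB2BGR))
E
```

```text
time_s: 7.15
position: [451.7, -176.5, 215.7]
ee_rot: [0.611, 0.791, -0.0, -0.0]
wrist_force: [0.1, -0.0, 0.2]
finger_gap: 69.9
gripper_force: 0.0
[ 451.28183733 -176.32612285  214.99108459] [-3.72455036e-01  1.15854060e-01 -3.72417589e-01  1.08393534e+00
 -4.36783289e-05  9.43328827e-01]
```

View pics/w2.png

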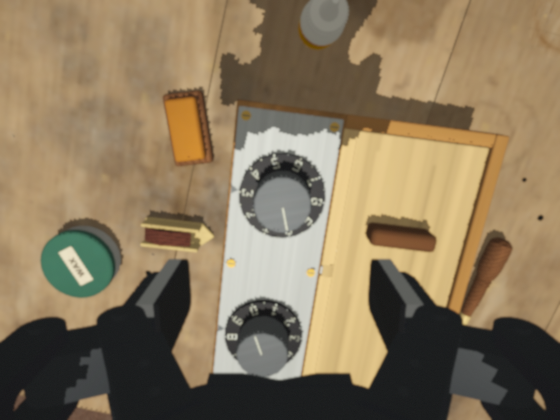

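The left knob at (283,202) turned with the tool, its line from about (283,208) to (287,229). The right dial at (262,352) is untouched. I'll compute the angles numerically.

```bash
python3 - <<'E'
from h import *
yaw=.125
def line(f,cx,cy,r):
    g=cv2.cvtColor(cv2.imread('pics/'+f),cv2.COLOR_BGR2GRAY).astype(int)
    yy,xx=np.mgrid[:420,:560]; m=((xx-cx)**2+(yy-cy)**2<r*r)
    t=np.median(g[m])+25; v,u=np.nonzero(m&(g>t)); P=np.array([ray(f,a,b,85)[:2] for a,b in zip(u,v)])
    c=ray(f,cx,cy,85)[:2]; d=np.linalg.svd(P-P.mean(0))[2][0]; d*=np.sign(d@(P.mean(0)-c))
    a=(np.arctan2(d[1],d[0])-np.pi-yaw)%(2*np.pi); print(f,len(u),a,a/.62832,c)
line('w1.png',283,190,26);line('w1.png',357,323,24)
line('w2.png',283,203,25);line('w2.png',262,353,22)
for f,p,q in(('w2.png',(240,104),(213,375)),('w2.png',(344,116),(301,378))): 
    d=ray(f,*p,60)-ray(f,*q,60);print('yaw',np.arctan2(-d[0],d[1]))
E
```

```text
w1.png 79 1.2695305916363857 2.0205159658078458 [ 452.27381664 -176.95265966]
w1.png 75 5.114961915562665 8.14069568939818 [ 468.1003597  -296.66886066]
w2.png 66 1.8816807623110714 2.9947809433267625 [ 453.64579105 -175.89724608]
w2.png 68 5.124661188117451 8.156132525015042 [ 468.80697218 -298.59564533]
yaw 0.12488995010756519
yaw 0.13221568897642527
```

```bash
python3 -m handwheel '[{"fingers":70,"delta_pos":[-40,-5,0],"turn":[0,0,0]},{"fingers":70,"delta_pos":[-40,-5,25],"turn":[0,0,0]},{"fingers":70,"delta_pos":[-40,-4,35],"turn":[0,0,0]},{"fingers":70,"delta_pos":[0,0,35],"turn":[0,0,0]},{"fingers":70,"delta_pos":[0,0,0],"turn":[0,0,0]},{"fingers":70,"delta_pos":[0,0,0],"turn":[0,0,0]},{"fingers":70,"delta_pos":[0,0,0],"turn":[0,0,0]},{"fingers":70,"delta_pos":[0,0,0],"turn":[0,0,0]}]'
```

```text
time_s: 8.2
position: [469.5, -296.4, 122.2]
ee_rot: [0.611, 0.791, 0.0, 0.001]
wrist_force: [-0.2, 0.4, -0.2]
finger_gap: 69.8
gripper_force: 0.0
```

```bash
python3 -m handwheel '[{"fingers":65,"delta_pos":[0.6,-0.9,12],"turn":[0,0,0]},{"fingers":60,"delta_pos":[0,0,12],"turn":[0,0,0]},{"fingers":55,"delta_pos":[0,0,8],"turn":[0,0,0]},{"fingers":50,"delta_pos":[0,0,3],"turn":[0,0,0]},{"fingers":45,"delta_pos":[0,0,0],"turn":[0,0,0]},{"fingers":30,"delta_pos":[0,0,0],"turn":[0,0,0]},{"fingers":30,"delta_pos":[0,0,0],"turn":[0,0,0]},{"fingers":30,"delta_pos":[0,0,0],"turn":[0,0,0]}]'
python3 -m handwheel '[{"fingers":30,"delta_pos":[0,0,0],"turn":[0,0,0]},{"fingers":30,"delta_pos":[0,0,0],"turn":[0,0,0.015]},{"fingers":30,"delta_pos":[0,0,0],"turn":[0,0,0.015]},{"fingers":30,"delta_pos":[0,0,0],"turn":[0,0,0.015]},{"fingers":30,"delta_pos":[0,0,0],"turn":[0,0,0.015]},{"fingers":30,"delta_pos":[0,0,0],"turn":[0,0,0]},{"fingers":30,"delta_pos":[0,0,0],"turn":[0,0,0]},{"fingers":30,"delta_pos":[0,0,0],"turn":[0,0,0]}]'; cat > t.py <<'E'
from h import *
s=robot.sense();x=R.from_quat(s['ee_rot']).as_matrix()[:2,0]
print('F',s['wrist_force'].round(1),'T',s['ft_torque'].round(3),'yaw',np.arctan2(x[1],x[0]).round(4),'j6eff',s['joint_efforts'][5].round(3))
E
python3 t.py
```

```text
time_s: 9.2
position: [468.7, -295.7, 86.4]
ee_rot: [0.611, 0.791, 0.001, 0.001]
wrist_force: [4.1, 2.9, 1.7]
finger_gap: 38.0
gripper_force: 60.4
time_s: 10.2
position: [468.7, -295.7, 86.4]
ee_rot: [0.635, 0.773, 0.001, 0.001]
wrist_force: [3.9, 3.4, 1.5]
finger_gap: 38.7
gripper_force: 60.4
F [3.9 3.4 1.5] T [ 0.683 -0.744  0.037] yaw 1.7663 j6eff 0.015
```

```bash
python3 -m handwheel '[{"fingers":30,"delta_pos":[0,0,0],"turn":[0,0,0.012]},{"fingers":30,"delta_pos":[0,0,0],"turn":[0,0,0.012]},{"fingers":30,"delta_pos":[0,0,0],"turn":[0,0,0.012]},{"fingers":30,"delta_pos":[0,0,0],"turn":[0,0,0.012]},{"fingers":30,"delta_pos":[0,0,0],"turn":[0,0,0.012]},{"fingers":30,"delta_pos":[0,0,0],"turn":[0,0,0]},{"fingers":30,"delta_pos":[0,0,0],"turn":[0,0,0]},{"fingers":30,"delta_pos":[0,0,0],"turn":[0,0,0]}]' | grep force; python3 t.py
```

```text
wrist_force: [3.8, 3.0, 1.8]
gripper_force: 60.4
F [3.8 3.  1.8] T [ 0.64  -0.755 -0.007] yaw 1.7063 j6eff 0.022
```

```bash
python3 -m handwheel '[{"fingers":30,"delta_pos":[0,0,0],"turn":[0,0,0.01]},{"fingers":30,"delta_pos":[0,0,0],"turn":[0,0,0.01]},{"fingers":30,"delta_pos":[0,0,0],"turn":[0,0,0.01]},{"fingers":30,"delta_pos":[0,0,0],"turn":[0,0,0.01]},{"fingers":30,"delta_pos":[0,0,0],"turn":[0,0,0.01]},{"fingers":30,"delta_pos":[0,0,0],"turn":[0,0,0.01]},{"fingers":30,"delta_pos":[0,0,0],"turn":[0,0,0]},{"fingers":30,"delta_pos":[0,0,0],"turn":[0,0,0]}]' | grep force; python3 t.py
```

```text
wrist_force: [3.4, 3.3, 1.8]
gripper_force: 60.4
F [3.4 3.3 1.8] T [ 0.706 -0.726  0.083] yaw 1.6461 j6eff 0.019
```

```bash
python3 -m handwheel '[{"fingers":30,"delta_pos":[0,0,0],"turn":[0,0,0.01]},{"fingers":30,"delta_pos":[0,0,0],"turn":[0,0,0.01]},{"fingers":30,"delta_pos":[0,0,0],"turn":[0,0,0.01]},{"fingers":30,"delta_pos":[0,0,0],"turn":[0,0,0.01]},{"fingers":30,"delta_pos":[0,0,0],"turn":[0,0,0.01]},{"fingers":30,"delta_pos":[0,0,0],"turn":[0,0,0]},{"fingers":30,"delta_pos":[0,0,0],"turn":[0,0,0]},{"fingers":30,"delta_pos":[0,0,0],"turn":[0,0,0]}]' | grep force; python3 t.py
```

```text
wrist_force: [4.1, 3.7, 3.2]
gripper_force: 60.4
F [4.1 3.7 3.2] T [ 0.658 -0.733 -0.032] yaw 1.5962 j6eff 0.01
```

```bash
cat > t.py <<'E'
from h import *
T=[];J=[]
for i in range(4):
    s=robot.sense();T.append(s['ft_torque'][2]);J.append(s['joint_efforts'][5])
    if i<3: robot.snapshot('wrist')
x=R.from_quat(s['ee_rot']).as_matrix()[:2,0]
print('t',round(s['time_s'],1),'F',s['wrist_force'].round(1),'Tz',np.mean(T).round(3),'yaw',np.arctan2(x[1],x[0]).round(4),'j6',np.mean(J).round(3),s['gripper_force'])
E
python3 -m handwheel '[{"fingers":30,"delta_pos":[0,0,0],"turn":[0,0,0.01]},{"fingers":30,"delta_pos":[0,0,0],"turn":[0,0,0.01]},{"fingers":30,"delta_pos":[0,0,0],"turn":[0,0,0.01]},{"fingers":30,"delta_pos":[0,0,0],"turn":[0,0,0.01]},{"fingers":30,"delta_pos":[0,0,0],"turn":[0,0,0.01]},{"fingers":30,"delta_pos":[0,0,0],"turn":[0,0,0.01]},{"fingers":30,"delta_pos":[0,0,0],"turn":[0,0,0]},{"fingers":30,"delta_pos":[0,0,0],"turn":[0,0,0]}]' | grep -v force >/dev/null; python3 t.py
```

```text
t 14.3 F [3.3 3.7 3.1] Tz 0.013 yaw 1.536 j6 -0.001 60.4130494594574
```

```bash
python3 -m handwheel '[{"fingers":30,"delta_pos":[0,0,0],"turn":[0,0,0.01]},{"fingers":30,"delta_pos":[0,0,0],"turn":[0,0,0.01]},{"fingers":30,"delta_pos":[0,0,0],"turn":[0,0,0.01]},{"fingers":30,"delta_pos":[0,0,0],"turn":[0,0,0.01]},{"fingers":30,"delta_pos":[0,0,0],"turn":[0,0,0.01]},{"fingers":30,"delta_pos":[0,0,0],"turn":[0,0,0.01]},{"fingers":30,"delta_pos":[0,0,0],"turn":[0,0,0]},{"fingers":30,"delta_pos":[0,0,0],"turn":[0,0,0]}]' >/dev/null; python3 t.py
```

```text
t 15.5 F [4.  3.6 3.6] Tz -0.035 yaw 1.4759 j6 -0.033 60.54825961589813
```

```bash
python3 -m handwheel '[{"fingers":30,"delta_pos":[0,0,0],"turn":[0,0,0.01]},{"fingers":30,"delta_pos":[0,0,0],"turn":[0,0,0.01]},{"fingers":30,"delta_pos":[0,0,0],"turn":[0,0,0.01]},{"fingers":30,"delta_pos":[0,0,0],"turn":[0,0,0.01]},{"fingers":30,"delta_pos":[0,0,0],"turn":[0,0,0.01]},{"fingers":30,"delta_pos":[0,0,0],"turn":[0,0,0]},{"fingers":30,"delta_pos":[0,0,0],"turn":[0,0,0]},{"fingers":30,"delta_pos":[0,0,0],"turn":[0,0,0]}]' >/dev/null; python3 t.py
```

```text
t 16.6 F [3.7 4.2 2.6] Tz -0.029 yaw 1.4258 j6 -0.041 60.55489718914032
```

```bash
python3 -m handwheel '[{"fingers":30,"delta_pos":[0,0,0],"turn":[0,0,0.01]},{"fingers":30,"delta_pos":[0,0,0],"turn":[0,0,0.01]},{"fingers":30,"delta_pos":[0,0,0],"turn":[0,0,0.01]},{"fingers":30,"delta_pos":[0,0,0],"turn":[0,0,0.01]},{"fingers":30,"delta_pos":[0,0,0],"turn":[0,0,0.01]},{"fingers":30,"delta_pos":[0,0,0],"turn":[0,0,0.01]},{"fingers":30,"delta_pos":[0,0,0],"turn":[0,0,0]},{"fingers":30,"delta_pos":[0,0,0],"turn":[0,0,0]}]' >/dev/null; python3 t.py
```

```text
t 17.8 F [3.5 3.1 3.7] Tz 0.09 yaw 1.3662 j6 0.11 60.58785617351532
```

```bash
python3 -m handwheel '[{"fingers":30,"delta_pos":[0,0,0],"turn":[0,0,0.005]},{"fingers":30,"delta_pos":[0,0,0],"turn":[0,0,0.005]},{"fingers":30,"delta_pos":[0,0,0],"turn":[0,0,0.005]},{"fingers":30,"delta_pos":[0,0,0],"turn":[0,0,0]},{"fingers":30,"delta_pos":[0,0,0],"turn":[0,0,0]},{"fingers":30,"delta_pos":[0,0,0],"turn":[0,0,0]},{"fingers":30,"delta_pos":[0,0,0],"turn":[0,0,0]},{"fingers":30,"delta_pos":[0,0,0],"turn":[0,0,0]}]' >/dev/null; python3 t.py
```

```text
t 18.9 F [3.3 3.7 4. ] Tz 0.169 yaw 1.3513 j6 0.187 60.59815049171448
```

Torque rises about 0.08 N·m over 0.015 rad, so the catch has engaged. I'll back off a little and let go.

```bash
python3 -m handwheel '[{"fingers":30,"delta_pos":[0,0,0],"turn":[0,0,-0.02]},{"fingers":30,"delta_pos":[0,0,0],"turn":[0,0,-0.02]},{"fingers":30,"delta_pos":[0,0,0],"turn":[0,0,0]},{"fingers":70,"delta_pos":[0,0,0],"turn":[0,0,0]},{"fingers":70,"delta_pos":[0,0,0],"turn":[0,0,0]},{"fingers":70,"delta_pos":[0,0,-5],"turn":[0,0,0]},{"fingers":70,"delta_pos":[0,0,-40],"turn":[0,0,0]},{"fingers":70,"delta_pos":[0,0,-50],"turn":[0,0,0]}]'; python3 - <<'E'
from h import *
for f,u,v in(('top.png',284.6,211),('w1.png',412,144),('w2.png',402,235)):print(ray(f,u,v,80))
print(robot.sense()['joints'])
E
```

```text
time_s: 19.95
position: [466.5, -295.5, 181.0]
ee_rot: [0.768, 0.641, -0.001, -0.001]
wrist_force: [0.2, 0.4, 0.3]
finger_gap: 69.9
gripper_force: 0.0
[ 547.04167588 -183.65368993   80.        ]
[ 547.18875492 -179.71396041   80.        ]
[ 544.88653513 -178.61861323   80.        ]
[-5.64359951e-01  2.63021635e-01 -2.71626613e-01  1.03907638e+00
 -5.20216049e-04  1.18672017e+00]
```

```bash
python3 -m handwheel '[{"fingers":50,"delta_pos":[0,0,0],"turn":[0,0,0.16]},{"fingers":50,"delta_pos":[0,0,0],"turn":[0,0,0.16]},{"fingers":50,"delta_pos":[0,0,0],"turn":[0,0,0.16]},{"fingers":50,"delta_pos":[0,0,0],"turn":[0,0,0.16]},{"fingers":50,"delta_pos":[0,0,0],"turn":[0,0,0.16]},{"fingers":50,"delta_pos":[0,0,0],"turn":[0,0,0.16]},{"fingers":50,"delta_pos":[0,0,0],"turn":[0,0,0.16]},{"fingers":50,"delta_pos":[0,0,0],"turn":[0,0,0.146]}]'
```

```text
time_s: 20.95
position: [467.4, -296.1, 181.1]
ee_rot: [0.998, 0.06, -0.0, 0.0]
wrist_force: [0.6, 0.0, -0.1]
finger_gap: 49.6
gripper_force: 0.0
```

```bash
python3 -m handwheel '[{"fingers":50,"delta_pos":[30,-35,0],"turn":[0,0,0]},{"fingers":50,"delta_pos":[30,-35,0],"turn":[0,0,0]},{"fingers":50,"delta_pos":[32,-35,0],"turn":[0,0,0]},{"fingers":50,"delta_pos":[0,0,0],"turn":[0,0,0]},{"fingers":50,"delta_pos":[0,0,0],"turn":[0,0,0]},{"fingers":50,"delta_pos":[0,0,0],"turn":[0,0,0]},{"fingers":50,"delta_pos":[0,0,0],"turn":[0,0,0]},{"fingers":50,"delta_pos":[0,0,0],"turn":[0,0,0]}]'; python3 - <<'E'
from h import *
snap('wrist','w3.png'); print(robot.sense()['position'])
E
```

```text
time_s: 21.95
position: [545.6, -180.9, 180.9]
ee_rot: [0.998, 0.062, 0.0, 0.0]
wrist_force: [-0.6, -0.5, 0.2]
finger_gap: 49.8
gripper_force: 0.0
[ 545.6413111  -180.75820736  180.85120426]
```

View pics/w3.png

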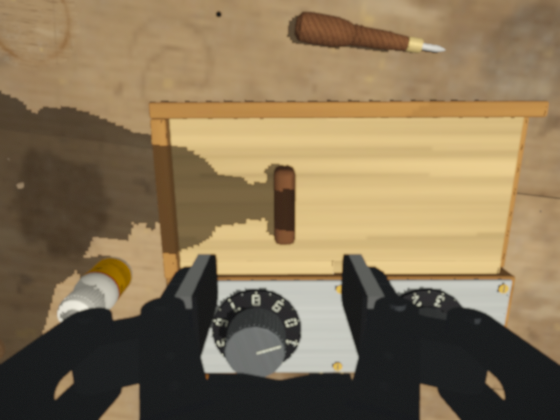

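The pull lies at (285,205) between the fingers (at columns ~205 and ~360), so it is laterally centred. The left dial is undisturbed.

```bash
python3 - <<'E'
from h import *
print(ray('w3.png',285,205,80),ray('w3.png',285,206,58))
E
python3 -m handwheel '[{"fingers":50,"delta_pos":[0,0,30],"turn":[0,0,0]},{"fingers":50,"delta_pos":[0,0,30],"turn":[0,0,0]},{"fingers":45,"delta_pos":[0,0,15],"turn":[0,0,0]},{"fingers":45,"delta_pos":[0,0,10],"turn":[0,0,0]},{"fingers":40,"delta_pos":[0,0,8],"turn":[0,0,0]},{"fingers":40,"delta_pos":[0,0,4],"turn":[0,0,0]},{"fingers":40,"delta_pos":[0,0,0],"turn":[0,0,0]},{"fingers":40,"delta_pos":[0,0,0],"turn":[0,0,0]}]'
```

```text
[ 551.06857959 -183.22536432   80.        ] [ 544.5494636  -184.38913196   58.        ]
time_s: 23.0
position: [546.3, -180.4, 84.3]
ee_rot: [0.998, 0.062, 0.0, 0.0]
wrist_force: [-0.3, 0.6, -0.0]
finger_gap: 40.1
gripper_force: 0.0
```

```bash
python3 -m handwheel '[{"fingers":40,"delta_pos":[1.5,2,2],"turn":[0,0,0]},{"fingers":25,"delta_pos":[0,0,0],"turn":[0,0,0]},{"fingers":18,"delta_pos":[0,0,0],"turn":[0,0,0]},{"fingers":8,"delta_pos":[0,0,0],"turn":[0,0,0]},{"fingers":8,"delta_pos":[0,0,0],"turn":[0,0,0]},{"fingers":8,"delta_pos":[0,0,0],"turn":[0,0,0]},{"fingers":8,"delta_pos":[0,0,0],"turn":[0,0,0]},{"fingers":8,"delta_pos":[0,0,0],"turn":[0,0,0]}]'
```

```text
time_s: 24.0
position: [547.9, -183.7, 82.1]
ee_rot: [0.998, 0.062, 0.0, 0.002]
wrist_force: [0.2, -4.9, -0.3]
finger_gap: 12.4
gripper_force: 60.1
```

```bash
python3 -m handwheel '[{"fingers":8,"delta_pos":[0,1,0],"turn":[0,0,0]},{"fingers":8,"delta_pos":[0,1,0],"turn":[0,0,0]},{"fingers":8,"delta_pos":[0,1,0],"turn":[0,0,0]},{"fingers":8,"delta_pos":[0,0,0],"turn":[0,0,0]},{"fingers":8,"delta_pos":[0,0,0],"turn":[0,0,0]},{"fingers":8,"delta_pos":[0,0,0],"turn":[0,0,0]},{"fingers":8,"delta_pos":[0,0,0],"turn":[0,0,0]},{"fingers":8,"delta_pos":[0,0,0],"turn":[0,0,0]}]'
```

```text
time_s: 25.0
position: [547.9, -184.1, 82.1]
ee_rot: [0.998, 0.063, 0.0, -0.001]
wrist_force: [-2.1, 2.0, 6.0]
finger_gap: 12.9
gripper_force: 60.9
```

```bash
python3 -m handwheel '[{"fingers":8,"delta_pos":[0,1,0],"turn":[0,0,0]},{"fingers":8,"delta_pos":[0,1,0],"turn":[0,0,0]},{"fingers":8,"delta_pos":[0,1,0],"turn":[0,0,0]},{"fingers":8,"delta_pos":[0,0,0],"turn":[0,0,0]},{"fingers":8,"delta_pos":[0,0,0],"turn":[0,0,0]},{"fingers":8,"delta_pos":[0,0,0],"turn":[0,0,0]},{"fingers":8,"delta_pos":[0,0,0],"turn":[0,0,0]},{"fingers":8,"delta_pos":[0,0,0],"turn":[0,0,0]}]'
```

```text
time_s: 26.0
position: [548.3, -186.9, 82.1]
ee_rot: [0.998, 0.063, 0.0, -0.001]
wrist_force: [-1.0, 1.2, 6.0]
finger_gap: 12.2
gripper_force: 60.9
```

The lid moves freely at low force. Now slide it open.

```bash
python3 -m handwheel '[{"fingers":8,"delta_pos":[0,4,0],"turn":[0,0,0]},{"fingers":8,"delta_pos":[0,6,0],"turn":[0,0,0]},{"fingers":8,"delta_pos":[0,6,0],"turn":[0,0,0]},{"fingers":8,"delta_pos":[0,6,0],"turn":[0,0,0]},{"fingers":8,"delta_pos":[0,6,0],"turn":[0,0,0]},{"fingers":8,"delta_pos":[0,6,0],"turn":[0,0,0]},{"fingers":8,"delta_pos":[0,6,0],"turn":[0,0,0]},{"fingers":8,"delta_pos":[0,4,0],"turn":[0,0,0]}]'
```

```text
time_s: 27.0
position: [553.9, -230.7, 82.1]
ee_rot: [0.998, 0.063, 0.0, -0.001]
wrist_force: [-1.5, 3.1, 5.8]
finger_gap: 12.3
gripper_force: 60.9
```

```bash
python3 -m handwheel '[{"fingers":8,"delta_pos":[0,6,0],"turn":[0,0,0]},{"fingers":8,"delta_pos":[0,7,0],"turn":[0,0,0]},{"fingers":8,"delta_pos":[0,7,0],"turn":[0,0,0]},{"fingers":8,"delta_pos":[0,7,0],"turn":[0,0,0]},{"fingers":8,"delta_pos":[0,7,0],"turn":[0,0,0]},{"fingers":8,"delta_pos":[0,7,0],"turn":[0,0,0]},{"fingers":8,"delta_pos":[0,6,0],"turn":[0,0,0]},{"fingers":8,"delta_pos":[0,3,0],"turn":[0,0,0]}]'
python3 -m handwheel '[{"fingers":8,"delta_pos":[0,0,0],"turn":[0,0,0]},{"fingers":40,"delta_pos":[0,0,0],"turn":[0,0,0]},{"fingers":40,"delta_pos":[0,0,0],"turn":[0,0,0]},{"fingers":40,"delta_pos":[0,0,0],"turn":[0,0,0]},{"fingers":40,"delta_pos":[0,0,-10],"turn":[0,0,0]},{"fingers":40,"delta_pos":[0,0,-40],"turn":[0,0,0]},{"fingers":40,"delta_pos":[0,0,-40],"turn":[0,0,0]},{"fingers":40,"delta_pos":[0,0,-20],"turn":[0,0,0]}]'
python3 - <<'E'
from h import *
im=snap('top','top2.png')
E
```

```text
time_s: 28.0
position: [560.2, -280.4, 82.1]
ee_rot: [0.998, 0.063, 0.0, -0.001]
wrist_force: [-1.9, 2.7, 5.5]
finger_gap: 12.4
gripper_force: 60.9
time_s: 29.0
position: [561.2, -281.9, 195.3]
ee_rot: [0.998, 0.062, 0.002, 0.001]
wrist_force: [0.5, -0.1, -0.3]
finger_gap: 39.7
gripper_force: 0.0
```

View pics/top2.png

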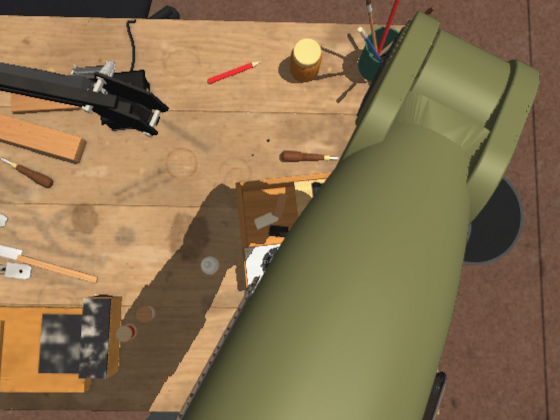

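The lid's left edge now stands at about column 297, where the opening starts near 244. That is about 98 mm open, and the frog blanks are visible at (275,218). The bystanders in view are in place.

```bash
python3 -c "
from rig import robot
print(robot.sign_off())"
```

```text
the job is handed in; nothing more can be done
None
```

The stock box is unlocked and handed in: the left dial is at 3, the right dial caught at about 4.65 rad (near 7), the lid is about 97 mm open, and the gripper has let go.

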